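Shut and lock the filter cover of a soldering fume extractor

ROBOT

A 6-joint arm with a two-finger parallel gripper is mounted at the origin on the work surface. World frame = base frame: x ahead of the robot, y to its left, z up, the work surface at z = 0. Lengths are in mm, angles in rad, forces in N, time in s.
With the tool pointing down it reaches from about 300 to 875 mm from the base axis. Payload 6.4 kg.
Tool frame: the origin (TCP) lies midway between the tips of the shut fingers; the grasp point (between the pads) lies 19 mm behind it (r.tcp_to_grasp is the distance from the TCP to the grasp point, in mm); z points along the fingers, y is the line along which they close (so a half turn about z gives the same grasp; the last joint's range is limited). The gripper opens to 85 mm and grips with 20 to 120 N. Pads are 22 mm wide; open, the fingers measure 114 mm over their backs; the gripper's body (76 mm by 85 mm) begins 54 mm behind the grasp point. The pads swing forward as they close: fully open they stand 13 mm farther back than shut.
Start: joints at [-1.46, 0.181, 1.607, -0, 1.354, -0.206], TCP at [179.144, -546.396, 193.988] pointing down, gripper open.
Joint ranges: [-2.99, 2.99], [-0.89, 2.07], [0.3, 2.58], [-1.14, 4.28], [0, 2.63], [-3.12, 3.12]. Speed limits (rad/s): [2.57, 2.57, 3.01, 3.14, 3.14, 3.14].

INTERFACE

Orientations are given as a 3x3 rotation matrix whose columns are the frame's x, y, z axes.
In Python, from rig import r gives the robot as it stands. Calls block until the motion is done:
- r.move_pose(position, orientation): joint-space move of the TCP to a pose.
- r.line_to(position, rate=150, frame=None): straight line of the TCP; frame=None keeps the orientation; rate is the mean speed in mm/s.
- r.goto_joints(angles): joint-space move.
- r.gripper_to(opening): opening from 0.0 (shut) to 1.0 (fully open); the grip force is fixed at half the most; returns when the fingers have stopped.
- r.pause(seconds).
- r.ik(position, orientation): joint angles nearest the present ones, or None.
- r.capture(name): name is "scene" or "side" or "wrist"; returns (picture, depth): 400x640x3 uint8, red, green, blue; 400x640 float32, mm along the optical axis (not along the pixel's ray), 0 where there is no reading.
- r.camera_info(name): a dict with "intrinsics" (3x3 intrinsics, pixels), "pose" (4x4, takes a point from camera to world coordinates). Camera axes: x right, y up, looking along -z (the intrinsics and any distortion apply to the point x, -y, -z); pixel columns grow to the right and rows downward; lengths in mm; the calibration is good to about 2 mm. A picture is of the moment at which its call begins: read the wrist's pose just before it. camera_info takes no time and is no camera call; for the wrist camera it gives the pose at the moment of the call.
A pose or a line that the arm cannot do raises r.IKError and nothing moves.
- r.sign_off(): hands the job in; it is judged then, once.
Trained networks look in the newest picture that a camera, given by its name, has taken for a name from the list of things; names that differ only in an ending like _2 or _b are one class to them, and where a whole thing is asked for, a point or a joint stands for the part that bears it (a point fixed in the world has none). Each returns a list of dicts, best first, with "confidence" (0 to 1); they miss things now and then, are a little off and sometimes report something else, mostly with a low value. They report only what shows in the picture. A call takes as long as a camera call.
- r.outline_of(camera, thing): "mask" (400x640 bool, what is visible of it) and "location" ([column, row] in pixels, amid what is visible of it).
Readings, each from a call of its own:
- r.current_time(): time.
- r.current_q(): joint angles.
- r.current_joint_velocities(): joint speeds.
- r.current_effort(): joint torques, N m.
- r.current_ee_pos(): TCP position.
- r.current_eef_rot(): TCP orientation.
- r.current_wrist_force(): force on the tool from outside, world axes, zero at the start.
- r.current_wrist_torque(): the same for the moment, N m.
- r.current_grip_width(): opening from 0.0 (shut) to 1.0 (fully open).
- r.current_grip_force(): force on a finger pad.
Only numpy, scipy, OpenCV 4.12 (cv2) and the standard library are available. Lean on these libraries where they do the work, as an engineer would, in place of code of your own. Each camera call takes 0.05 s, during which the arm holds its last target. There are 200 camera calls.

TASK

The filter of the solder fume extractor has just been changed: push its hinged cover down shut with the fingertips, then set the fingertips in the slot of the big orange quarter-turn fastener and turn it clockwise, pressing down a little, until it stops and the cover is locked. Nothing is to be picked up or lifted: do not raise the cover any further, and leave the reel of solder on the machine and the other things on the bench where they lie.

Things in the scene. Friction and masses are not known exactly. Their poses are not given: they have to be found in the camera images.
- extractor: Blue fume extractor, fixed, 300 mm deep (x), 360 wide (y), 170 high. Origin: centre of its underside; x points to its back (away from the robot at yaw 0), z up. The filter bay with the hinged grey cover fills its top from y = -75 to +170 mm; the strip y = -180 to -75 mm is a flat deck 170 mm up. A 62 mm inlet collar sticks out 35 mm on its -y side.
- hinge (a point): Middle of the cover's hinge line, fixed on the extractor at (115, 50, 172) mm of its frame; the line runs along the extractor's y. The cover is 240 mm wide (120 mm either side of this point) and reaches 240 mm from it towards the extractor's front (-x); its underside lies in the hinge line, its top face 6 mm above.
- seat (a point): Point fixed on the extractor, on the axis of the fastener, at the height that the slot's floor has when the cover is pressed fully down to its stop: (-60, 50, 166) mm in the extractor's frame, 175 mm in front of the hinge line.
- cover_edge (a point): Middle of the cover's front edge, on its top face, 240 mm from the hinge line; moves with the cover. The top face is flat to either side of the fastener, e.g. 80 mm to the left or right of the fastener's axis, and can be pushed there.
- cover (a joint): Opening angle of the cover, rad: 0 is its lower stop, larger is more open (front edge up). A stiff hinge (0.45 N m; cover and fastener 0.28 kg) keeps it ajar; 1 to 2 N at the front edge swing it down. Below about 0.034 a rubber seal springs it back: about 0.03 when pushed down and let go, 0.016 when locked. Pressed at the fastener's axis it takes about 6 N to reach 0.02 and 15 N to reach the stop.
- slot (a point): Centre of the slot's floor in the fastener, on its axis, 175 mm from the hinge line; moves and turns with it. z points out of the cover, y along the slot, -y to the end with the white index mark. The fastener is an orange disc 92 mm across, face 3 mm above the cover; its slot is 70 mm long, 34 wide, 15 deep, with upright walls, open upward, so that shut fingertips fit in.
- fastener (a joint): Turn of the fastener, rad, clockwise from above: 0 unlocked (slot parallel to the front edge, white mark at the red dot), 1.571 locked, its stop (slot square to the front edge, mark at the green dot). Friction 0.1 N m, to 0.25 beyond 1.1, where its cam tongue runs in under a fixed pin. With the cover more open than 0.04 the tongue jams on the pin there, or passes over it and the cover cannot shut.
- spool_mid (a point): Reel of solder wire, white ends 54 mm across, 43 mm tall, standing loose on the extractor's deck; this point is its centre, 21.5 mm up. Leave it.
- breadboard: White breadboard, 55 by 165 by 9 mm, with chips on it (15 mm high). Origin: centre of its underside. Leave it.
- screwdriver: Screwdriver with a yellow handle, 200 mm long, 26 mm thick, lying flat. Origin: its underside at mid-length. Leave it.
- parts_box: Clear plastic parts box, 92 by 132 by 32 mm. Origin: centre of its underside. Leave it.
- multimeter: Yellow multimeter, 85 by 175 by 45 mm. Origin: centre of its underside. Leave it.
- pliers: Long-nose pliers with red handles, 160 mm long, 12 mm thick. Origin: underside at the pivot. Leave it.
- old_filter: The old filter, card frame with grey pleats, 210 by 210 by 42 mm. Origin: centre of its underside. Leave it.

How it is judged (in metres and radians):
On the way, in this order (a step that is already met when the one before it is completed fails the run):
1. the cover is pushed down onto its seal, the fastener not yet turned home (value of joint cover below 0.045 rad and value of joint fastener below 1.3 rad), for 0.1 s.
2. the fastener is turned home with the cover down: locked (value of joint fastener above 1.4 rad and value of joint cover below 0.025 rad), for 0.2 s.
At the end, for the whole second after the job is handed in: The fastener stands within 10 degrees of its locked stop (joint above 1.40 rad) and the cover is held down on its seal (joint under 0.025 rad); both are still, and each of the loose things lies within 30 mm of where it was (all of step 2 and velocity of joint cover below 0.02 rad/s and velocity of joint fastener below 0.05 rad/s and distance of each of spool_mid, breadboard, screwdriver, parts_box, multimeter, pliers, old_filter from where it was at the start of the episode below 0.03 m); the robot touches nothing.
It fails at once if a loose thing (solder reel, breadboard, screwdriver, parts box, multimeter, pliers, old filter) is lifted, carried or pushed more than 30 mm (distance of any of spool_mid, breadboard, screwdriver, parts_box, multimeter, pliers, old_filter from where it was at the start of the episode above 0.03 m).
It fails at once if the cover is lifted further open (beyond 0.6 rad) (value of joint cover above 0.6 rad).
It also fails if it takes over 38 s, if anything falls off the work surface, if the arm or the gripper's body presses on something with over 40 N, if the wrist force passes 120 N, or if a joint passes its speed limit or range.

## Working session

There is one attempt and no reset: what is moved stays moved. The work goes in short steps, each a Python script; the robot and the scene stay as the last script left them, time stands still between calls to the robot, and variables do not carry over. Pictures are saved under pics/ and viewed, at most 10 in all, crops included, and the job is handed in when it is done.

```bash
ls; mkdir -p pics
cat > h.py <<'E'
from rig import r
import numpy as np, cv2
def cloud(n):
    info=r.camera_info(n); im,d=r.capture(n)
    K=np.array(info["intrinsics"]);T=np.array(info["pose"])
    v,u=np.mgrid[0:400,0:640]
    P=np.stack([(u-K[0,2])/K[0,0]*d,-(v-K[1,2])/K[1,1]*d,-d],-1)
    W=P@T[:3,:3].T+T[:3,3]; W[d==0]=np.nan
    return im,W,info
E
python3 - <<'E'
from h import *
for n in ["scene","side"]:
    im,W,i=cloud(n); cv2.imwrite(f"pics/{n}.png",im[...,::-1]); np.save(n+".npy",W)
    print(n,list(i.keys()),np.array(i["pose"]).round(2).tolist())
    for t in ["cover_edge","slot","extractor","spool_mid","multimeter","parts_box","old_filter"]:
        for o in r.outline_of(n,t)[:1]:
            m=o["mask"];print(t,round(o["confidence"],2),o["location"],np.nanmedian(W[m],0).round(),m.sum(),np.nanpercentile(W[m],[2,98],axis=0).round().tolist())
            np.save(f"{n}_{t}.npy",m)
print(r.current_time())
E
```

```text
pics
scene ['intrinsics', 'pose'] [[0.76, -0.48, 0.44, 1252.13], [0.65, 0.57, -0.5, -801.59], [-0.01, 0.67, 0.75, 1283.51], [0.0, 0.0, 0.0, 1.0]]
cover_edge 0.7 [371.5, 180.9] [716.  77. 227.] 4920 [[595.0, -45.0, 177.0], [834.0, 208.0, 278.0]]
slot 0.61 [363.2, 164.9] [667. 100. 247.] 567 [[631.0, 57.0, 233.0], [708.0, 139.0, 273.0]]
extractor 0.71 [359.0, 207.5] [733.   4. 172.] 11750 [[522.0, -173.0, 22.0], [878.0, 194.0, 275.0]]
spool_mid 0.86 [329.2, 208.9] [671. -91. 211.] 297 [[641.0, -109.0, 172.0], [689.0, -60.0, 217.0]]
multimeter 0.64 [179.7, 270.9] [ 380. -496.   35.] 1392 [[320.0, -574.0, 5.0], [423.0, -405.0, 44.0]]
parts_box 0.85 [405.8, 156.5] [648. 439.  32.] 446 [[581.0, 375.0, 1.0], [700.0, 500.0, 39.0]]
old_filter 0.96 [356.4, 126.4] [392. 453.  40.] 1774 [[288.0, 355.0, 4.0], [497.0, 569.0, 48.0]]
side ['intrinsics', 'pose'] [[-1.0, 0.03, -0.04, 499.53], [-0.05, -0.59, 0.8, 1139.26], [0.01, 0.8, 0.6, 985.35], [0.0, 0.0, 0.0, 1.0]]
cover_edge 0.56 [262.2, 189.1] [709. 103. 235.] 2430 [[594.0, -32.0, 181.0], [835.0, 220.0, 280.0]]
slot 0.86 [276.3, 183.6] [666.  98. 250.] 333 [[628.0, 49.0, 236.0], [704.0, 147.0, 274.0]]
extractor 0.64 [271.7, 221.6] [678. 140. 144.] 11537 [[508.0, -106.0, 21.0], [870.0, 254.0, 275.0]]
spool_mid 0.49 [282.0, 165.8] [667. -82. 213.] 95 [[645.0, -108.0, 210.0], [688.0, -62.0, 217.0]]
multimeter 0.75 [364.6, 156.1] [ 368. -456.   35.] 539 [[316.0, -557.0, 9.0], [418.0, -391.0, 45.0]]
parts_box 0.59 [275.3, 332.4] [633. 445.  32.] 1740 [[581.0, 367.0, 4.0], [687.0, 504.0, 36.0]]
old_filter 0.67 [368.9, 334.8] [389. 453.  41.] 4548 [[288.0, 366.0, 37.0], [490.0, 525.0, 45.0]]
0.8
```

```bash
cd pics; python3 -c "
import cv2,numpy as np
a=np.vstack([cv2.imread('scene.png')[:, :],cv2.imread('side.png')]);cv2.imwrite('both.png',cv2.resize(a,(480,600),interpolation=cv2.INTER_AREA))"
```

```text
(no output)
```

View pics/scene.png

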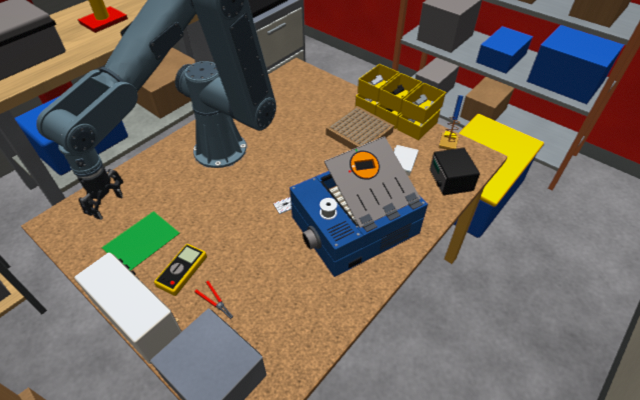

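View pics/side.png

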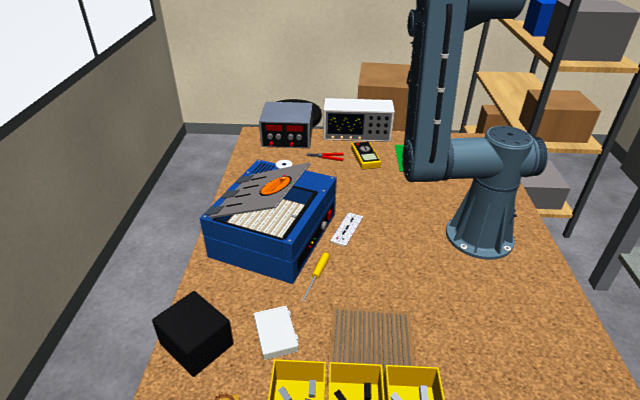

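The scene view shows the blue extractor with its cover ajar and the orange fastener at (365,165), reel at (328,208). In the side view the fastener is at (276,184). Next I'll fit the cover plane and the disc.

Run:
```python
import numpy as np, cv2
for n in ["scene","side"]:
    W=np.load(n+".npy"); im=cv2.imread(f"pics/{n}.png").astype(int); 
    m=cv2.erode(np.load(n+"_cover_edge.npy").astype(np.uint8),np.ones((3,3)))>0
    P=W[m]; P=P[~np.isnan(P).any(1)]
    for k in range(8):
        c=P.mean(0); nn=np.linalg.svd(P-c,full_matrices=False)[2][2]; nn*=np.sign(nn[2]); e=(P-c)@nn; P=P[abs(e)<max(3,2*e.std())]
    ang=np.arccos(nn[2]); f=nn[:2]/np.linalg.norm(nn[:2]) # horizontal comp: points to front or back
    print(n,len(P),e.std(),"open",ang,"normal dir yaw",np.arctan2(nn[1],nn[0]))
    a=np.array([*f,0]); ydir=np.cross([0,0,1],a); u=np.cross(ydir,nn) # u in plane
    Q=np.stack([(P-c)@u,(P-c)@ydir],-1)
    rect=cv2.minAreaRect(Q.astype(np.float32)); print("rect",rect)
    b,g,rr=im[...,0],im[...,1],im[...,2]
    o=(rr>180)&(g>70)&(g<170)&(b<70); o&=cv2.dilate(np.load(n+"_slot.npy").astype(np.uint8),np.ones((9,9)))>0
    D=W[o];D=D[~np.isnan(D).any(1)]
    q=np.stack([(D-c)@u,(D-c)@ydir],-1).astype(np.float32); (cc,rad)=cv2.minEnclosingCircle(cv2.convexHull(q)); 
    el=cv2.fitEllipse(cv2.convexHull(q)); print("disc",len(D),cc,rad,el)
    C=c+u*el[0][0]+ydir*el[0][1]; print("disc centre",C.round(1),"u",u.round(3),"y",ydir.round(3))
    H=C-u*175*np.sign(u[2])-nn*6; print("hinge",H.round(1),"(z should be 172)")
    # extractor top plane points (deck), box corners
    E=W[np.load(n+"_extractor.npy")]; E=E[~np.isnan(E).any(1)]; E=E[abs(E[:,2]-170)<6]
    print("deck rect",len(E),cv2.minAreaRect(E[:,:2].astype(np.float32)))
    s=W[np.load(n+"_spool_mid.npy")]; s=s[~np.isnan(s).any(1)&True]; s=s[s[:,2]>205]; print("spool",s.mean(0))
```

```text
scene 3846 2.31848924470901 open 0.44106105304959087 normal dir yaw -0.33609075229226937
rect ((-5.142356872558594, 3.914520263671875), (237.0105438232422, 238.8294677734375), 89.94450378417969)
disc 333 (-62.12348175048828, 2.2739975452423096) 49.901363372802734 ((-60.543121337890625, 4.786506175994873), (90.71539306640625, 95.56965637207031), 13.761364936828613)
disc centre [668.1  98.6 252.4] u [ 0.854 -0.298 -0.427] y [ 0.33   0.944 -0.   ]
hinge [815.1  47.2 172.2] (z should be 172)
deck rect 2855 ((690.430419921875, 37.96490478515625), (364.9668273925781, 304.45745849609375), 70.33159637451172)
spool [665.51252937 -83.98622402 212.65338062]
side 1970 1.1816885563078399 open 0.4429509325397194 normal dir yaw -0.3353123477983377
rect ((5.3288421630859375, -11.891349792480469), (235.28977966308594, 236.91580200195312), 89.63143920898438)
disc 274 (-43.451019287109375, -21.13875961303711) 54.544986724853516 ((-43.55857467651367, -18.89929962158203), (89.33193969726562, 107.04354095458984), 42.13290023803711)
disc centre [669.   97.2 251.8] u [ 0.853 -0.297 -0.429] y [ 0.329  0.944 -0.   ]
hinge [815.9  46.  171.3] (z should be 172)
deck rect 2199 ((688.8474731445312, 41.807037353515625), (365.2108459472656, 302.6058044433594), 70.65046691894531)
spool [666.88416961 -83.2196307  213.47237078]
```

Both cameras agree: yaw ≈ -0.338, hinge ≈ (815, 47, 172), seat ≈ (650, 105), cover open by 0.44. I'll check that the wrist can make the turn, then push the cover shut beside the fastener, on the side away from the reel.

```bash
cat >> h.py <<'E'
YAW=-0.338
EX=np.array([np.cos(YAW),np.sin(YAW),0]);EY=np.array([-np.sin(YAW),np.cos(YAW),0]);HINGE=np.array([815.2,47.4,172.])
def ext(x,y,z): return HINGE+EX*(x-115)+EY*(y-50)+np.array([0,0,z-172.])
def down(psi):  # tool y axis at heading psi, z down
    y=np.array([np.cos(psi),np.sin(psi),0]);z=np.array([0,0,-1.]);return np.stack([np.cross(y,z),y,z],1)
PSI=YAW+np.pi/2   # tool y along extractor y
E
python3 - <<'E'
from h import *
R=r.current_eef_rot();print(np.round(R,2).tolist())
for k in (0,1,-1):
    q=[r.ik(ext(-60,50,190),down(PSI+k*np.pi-t)) for t in (0,.9,1.9)]
    print(k,[None if a is None else np.round(a,2).tolist() for a in q])
r.line_to([179,-546,350],rate=250)
r.gripper_to(0.0)
p=ext(-80,130,0)
r.move_pose([p[0],p[1],345],down(PSI) if 0 else R@np.eye(3) if 0 else down(PSI))
print(np.round(r.current_q(),2),r.current_ee_pos(),r.current_time(),r.current_wrist_force())
E
```

```text
[[0.95, 0.31, 0.0], [0.31, -0.95, -0.0], [-0.0, 0.0, -1.0]]
0 [[-0.02, 0.37, 1.38, -0.0, 1.39, -1.25], [-0.02, 0.37, 1.38, -0.0, 1.39, -0.35], [-0.02, 0.37, 1.38, -0.0, 1.39, 0.65]]
1 [[-0.02, 0.37, 1.38, -0.0, 1.39, 1.89], [-0.02, 0.37, 1.38, -0.0, 1.39, 2.79], [-0.02, 0.37, 1.38, -0.0, 1.39, -2.49]]
-1 [[-0.02, 0.37, 1.38, -0.0, 1.39, 1.89], [-0.02, 0.37, 1.38, -0.0, 1.39, 2.79], [-0.02, 0.37, 1.38, -0.0, 1.39, -2.49]]
[ 0.1   0.36  1.09 -0.    1.69 -1.13] [658.04094051 186.48997899 345.03633405] 5.4083 [-0.30057808  1.0208835   1.20503659]
```

Run:
```python
from h import *
p=ext(-80,130,0)[:2]
r.line_to([*p,272],rate=150); F0=np.array(r.current_wrist_force())
r.line_to([*p,195],rate=70); print(r.current_wrist_force())
for z in range(191,172,-2):
    r.line_to([*p,z],rate=40); f=r.current_wrist_force()[2]-F0[2]; print(z,round(f,1),r.current_ee_pos()[2])
    if f>13: break
r.pause(.15)
r.line_to([*p,230],rate=150)
s=ext(-70,50,0); r.gripper_to(0.3)
r.move_pose([s[0],s[1],300],down(PSI))
im,W,i=cloud("wrist"); cv2.imwrite("pics/w.png",im[...,::-1]);np.save("wrist.npy",W)
for o in r.outline_of("wrist","slot")[:1]: print(o["confidence"],o["location"]);np.save("wslot.npy",o["mask"])
print(r.current_grip_width(),r.current_time(),r.current_ee_pos())
```

```text
[ 0.06176702 -0.74106054 -0.62730502]
191 0.2 190.85706083756014
189 -0.1 188.84313205682477
187 -0.0 186.79184597041404
185 -0.4 184.7703154505428
183 -0.3 182.77067540855776
181 -1.1 180.79545396299602
179 -1.4 178.7615402846165
177 -0.0 176.755607269191
175 0.9 174.764625082399
173 -1.8 172.74760447806025
0.87 [327.2, 200.9]
0.30094076650501306 11.45 [640.06086852 109.36471029 298.57719995]
```

View pics/w.png

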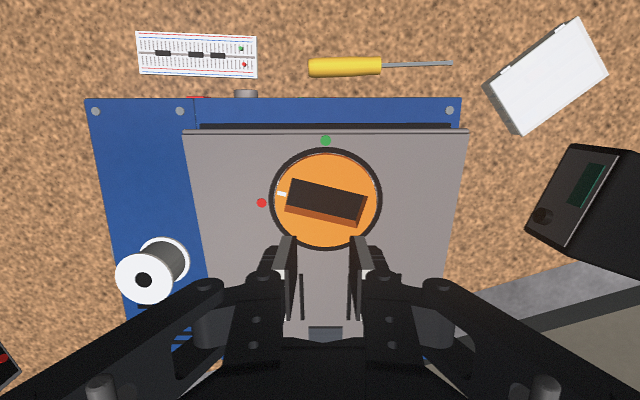

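Wrist view: fastener at (327,200), its slot tilted about 0.2 rad from the red dot (262,203) towards the green (326,140). The push met no force, so I need the cover's angle from the depth.

```bash
cat > fit.py <<'E'
from h import *
def fit(W,im,slot):
    # cover: grey region round the disc
    hs=cv2.cvtColor(im,cv2.COLOR_RGB2HSV); g=(hs[...,1]<50)&(hs[...,2]>80)&(hs[...,2]<190)
    L=(W-HINGE)@np.stack([EX,EY,[0,0,1]],1) # local rel hinge
    g&=(L[...,0]<-10)&(L[...,0]>-235)&(abs(L[...,1])<112)&(L[...,2]>0)&(L[...,2]<125)
    g=cv2.erode(g.astype(np.uint8),np.ones((3,3)))>0
    P=L[g]
    for k in range(6):
        c=np.linalg.lstsq(np.c_[P[:,:2],np.ones(len(P))],P[:,2],rcond=None)[0]; e=P[:,2]-np.c_[P[:,:2],np.ones(len(P))]@c; P=P[abs(e)<max(2.5,2*e.std())]
    print("plane",len(P),c.round(4),"angle",np.arctan(-c[0]),e.std())
    o=(im[...,0]>170)&(im[...,1]>70)&(im[...,2]<90); D=L[o];D=D[(abs(D[:,1])<80)]
    print("disc (rel hinge)",len(D),cv2.fitEllipse(cv2.convexHull(D[:,:2].astype(np.float32))),np.median(D[:,2]))
    return L
if __name__=="__main__":
    im=cv2.imread("pics/w.png")[...,::-1].copy();L=fit(np.load("wrist.npy"),im,None)
    d=(im.max(2)<75)&np.load("wslot.npy"); print(cv2.minAreaRect(L[d][:,:2].astype(np.float32)), np.median(L[d],0))
    m=np.load("wslot.npy"); print("slot mask",m.sum())
    for (u,v) in [(282,194),(262,203),(326,140),(325,132),(190,250),(440,140)]: print(u,v,L[v,u].round(1))
E
python3 fit.py
```

```text
plane 23783 [-1.5690e-01 -6.0000e-04  6.5641e+00] angle 0.1556145298081275 0.6430126969412719
disc (rel hinge) 6104 ((-233.2178955078125, 14.812459945678711), (153.8105010986328, 216.87997436523438), 70.07391357421875) 34.17155079448844
((-173.02627563476562, -2.3903884887695312), (80.09060668945312, 33.70530700683594), 69.059326171875) [nan nan nan]
slot mask 7493
282 194 [-181.1  -36.5   37.8]
262 203 [-171.7  -55.5   34.4]
326 140 [-229.1    2.7   43.5]
325 132 [-235.7    1.8   43.1]
190 250 [-109.2 -142.4   -0.3]
440 140 [-229.1   97.9   43.7]
```

Run:
```python
from h import *
from fit import fit
t=r.current_time()
for n in ["wrist","side","scene"]:
    im,W,i=cloud(n); print(n); 
    try: fit(W,im,None)
    except Exception as e: print(e)
    if n=="side": cv2.imwrite("pics/side2.png",cv2.resize(im[100:310,170:420,::-1],None,fx=3,fy=2.8))
print(t)
```

```text
wrist
plane 23952 [-1.568e-01 -7.000e-04  6.586e+00] angle 0.15549351392726649 0.6365671667726838
disc (rel hinge) 6150 ((-233.9805908203125, 13.48698616027832), (146.44773864746094, 217.91163635253906), 69.67394256591797) 34.265046395131264
side
plane 1455 [-1.5780e-01  1.0000e-04  6.1201e+00] angle 0.15648897000887899 1.1927491959297947
disc (rel hinge) 9606 ((-606.3077392578125, 4.961740493774414), (179.28387451171875, 1856.29931640625), 90.40576934814453) -171.3286321254722
scene
plane 2076 [-1.5350e-01  6.0000e-04  6.4312e+00] angle 0.15227259599059076 1.9980578624558283
disc (rel hinge) 2014 ((-488.7581787109375, -0.4309012293815613), (187.54153442382812, 1929.022705078125), 89.65178680419922) -171.4144734529183
11.45
```

View pics/side2.png

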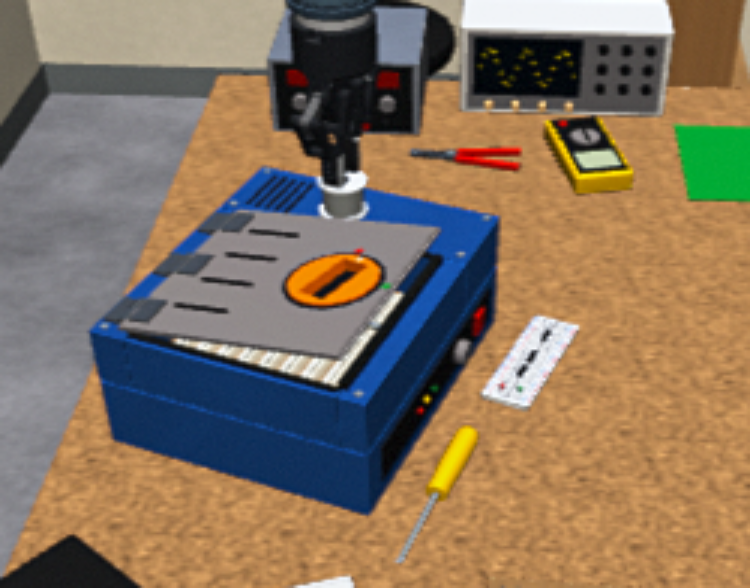

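Nothing else has moved, but the cover stands at 0.155 (slot tilted about 0.2 rad). I'll put the fingertips in the slot and press there, which shuts the cover and keeps it held for the turn. First, an exact slot centre and angle from the wrist data.

Run:
```python
from h import *
im=cv2.imread("pics/w.png")[...,::-1].copy();W=np.load("wrist.npy");L=(W-HINGE)@np.stack([EX,EY,[0,0,1]],1)
m=np.load("wslot.npy");
o=cv2.dilate(m.astype(np.uint8),np.ones((5,5)))>0
o&=(im[...,0]>200)&(im[...,1]>100)&(im[...,2]<90)
fin=o&~np.isnan(L).any(-1)
D=L[fin]; D=D[abs(D[:,2]-(9.2-np.sin(.1555)*D[:,0]))<2.5]
print(len(D),"disc",cv2.fitEllipse(cv2.convexHull(D[:,:2].astype(np.float32))))
# slot: points well below face inside disc
dist=np.hypot(L[...,0]+174,L[...,1]); low=(dist<42)&(L[...,2]<9.2-np.tan(.1555)*L[...,0]-9)
S=L[low]; print("slot floor",len(S),cv2.minAreaRect(S[:,:2].astype(np.float32)),np.median(S,0),np.percentile(S[:,2],[5,95]))
```

```text
4524 disc ((-171.9666290283203, 2.128319501876831), (90.12208557128906, 91.2597427368164), 5.019327163696289)
slot floor 2208 ((-170.98626708984375, 1.295806884765625), (70.5971908569336, 29.564979553222656), 75.54960632324219) [-170.42536164    1.11558194   21.41165097] [18.66475393 24.27333408]
```

Disc centre is (-172, +2) from the hinge, as expected, and the slot is 0.25 rad clockwise. Inserting and pressing.

Run:
```python
from h import *
from fit import fit
A=HINGE+EX*-174.5+EY*1.7; R=down(PSI-.25)
r.move_pose([A[0],A[1],240],R); F0=np.array(r.current_wrist_force())
r.line_to([A[0],A[1],200],rate=100,frame=R); print("in",np.round(r.current_wrist_force()-F0,1))
z=195
while z>150:
    r.line_to([A[0],A[1],z],rate=60); f=r.current_wrist_force()-F0; print(z,np.round(f,1),end=" ")
    if f[2]>10 or np.hypot(*f[:2])>15: break
    z-=3 if f[2]<4 else 1.5
r.pause(.1)
print("\n",r.current_ee_pos(),r.current_time())
im,W,i=cloud("side"); fit(W,im,None); cv2.imwrite("pics/side3.png",cv2.resize(im[100:310,170:420,::-1],None,fx=3,fy=2.8))
im,W,i=cloud("scene"); fit(W,im,None)
```

```text
in [0.9 0.2 0.4]
195 [0.1 0.7 1.6] 192 [-0.2  0.6  0.4] 189 [-0.1 -0.5 -0. ] 186 [ 0.6  0.4 -1. ] 183 [ 0.7  0.8 -0.4] 180 [ 0.1 -0.   0.2] 177 [0.9 0.3 0.4] 174 [-0.3 -0.8  0.1] 171 [-0.5 -0.5  0.4] 168 [-0.3  0.3 -1. ] 165 [ 0.8  0.7 -0.7] 162 [0.  0.7 0.3] 159 [-0.5 -0.4  0.4] 156 [-0.4  0.2  0.1] 153 [-0.2  0.1  0.2] 
 [651.07499566 106.86659226 152.92827471] 16.35
plane 1204 [-1.2930e-01  1.4000e-03  6.0764e+00] angle 0.12860459560723758 1.1529425723364919
disc (rel hinge) 9474 ((-543.1192016601562, 31.51099967956543), (266.6673583984375, 1339.62060546875), 92.5281982421875) -171.32514162962468
plane 1907 [-1.2650e-01  1.0000e-04  6.3484e+00] angle 0.12580918316376935 1.9349622503761437
disc (rel hinge) 2173 ((-643.2196044921875, -0.4664745330810547), (170.77490234375, 2646.046630859375), 90.1466064453125) -171.7697428742913
```

View pics/side3.png

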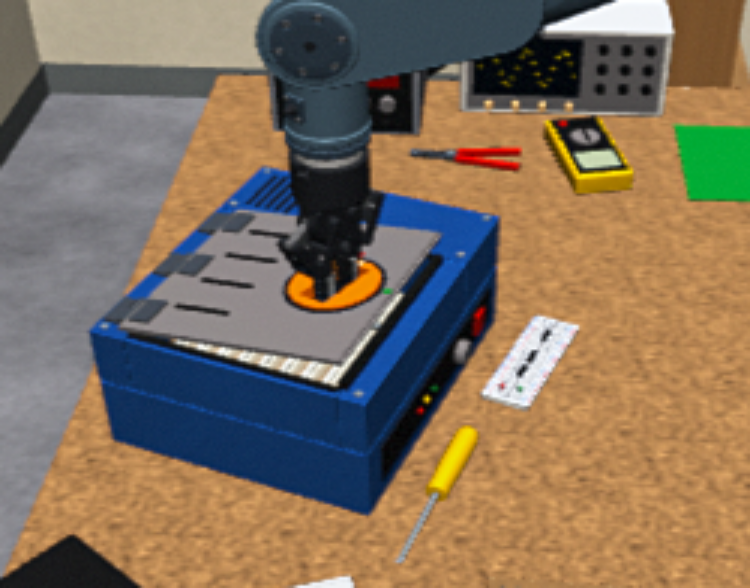

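The fingertips sit in the slot, seen at (335,285), but the cover stands at 0.127 with the reported TCP about 35 mm below the real tips, the same offset as in the first push. So the tips end about 35 mm above the reported point; I'll carry on down by force.

Run:
```python
from h import *
from fit import fit
A=HINGE+EX*-175+EY*1.7; R=down(PSI-.25); F0=np.zeros(3)
r.line_to([A[0],A[1],139],rate=60)
z=137.
while z>118:
    r.line_to([A[0],A[1],z],rate=40); f=r.current_wrist_force(); print(z,np.round(f,1),end=" ")
    if f[2]>11 or np.hypot(*f[:2])>15: break
    z-=1.5
r.pause(.15)
f=np.mean([r.current_wrist_force() for _ in range(4)],0)
print("\n",f.round(1),r.current_ee_pos(),r.current_time())
im,W,i=cloud("side"); fit(W,im,None)
```

```text
137.0 [-0.9  0.2 -0.1] 135.5 [ 0.   0.8 -0.3] 134.0 [0.  0.8 0.5] 132.5 [ 0.1 -0.3  2.5] 131.0 [-1.6 -0.   5.4] 129.5 [-2.6  0.3  7. ] 128.0 [-3.9 -1.1  9.4] 126.5 [-5.  -0.7 12.2] 
 [-5.2 -0.9 12. ] [651.08254985 107.0361759  128.53332146] 18.9833
plane 1267 [1.0000e-04 1.2000e-03 6.4383e+00] angle -0.00014483835875645212 1.2658524035861145
disc (rel hinge) 9526 ((-583.1099243164062, 13.05965518951416), (208.3235626220703, 1460.252197265625), 91.29837036132812) -171.3511620024804
```

Cover is down with 12 N. Turning.

Run:
```python
from h import *
from fit import fit
A=HINGE+EX*-175+EY*1.7; T0=r.current_wrist_torque()
for t in [.6,.95,1.25,1.45,1.6,1.7,1.8,1.9]:
    r.move_pose([A[0],A[1],126.5],down(PSI-t)); f=r.current_wrist_force();m=np.array(r.current_wrist_torque())
    print(t,np.round(f,1),np.round(m-T0,2),np.round(r.current_q()[5],3),round(r.current_time(),2))
    if m[2]-T0[2]>1.0 or np.linalg.norm(f)>45: break
im,W,i=cloud("side"); fit(W,im,None); cv2.imwrite("pics/side4.png",cv2.resize(im[100:310,170:420,::-1],None,fx=3,fy=2.8))
```

```text
0.6 [-5.4 -1.9 13.2] [-0.13  0.12 -0.1 ] -0.649 19.46
0.95 [-6.  -1.3 13.5] [-0.12  0.22 -0.12] -0.299 19.88
1.25 [-7.  -1.5 13.4] [-0.16  0.42 -0.15] 0.001 20.27
1.45 [-6.7 -1.8 13.4] [-0.19  0.39 -0.12] 0.201 20.58
1.6 [-5.7 -1.2 12.4] [-0.08  0.12 -0.11] 0.351 20.85
1.7 [-3.5 -0.9 11.3] [ 0.07 -0.22 -0.13] 0.451 21.1
1.8 [-1.7 -0.2  9.9] [ 0.05 -0.45 -0.03] 0.551 21.35
1.9 [-0.6 -0.3 10. ] [ 0.04 -0.51 -0.09] 0.651 21.6
plane 1281 [-1.4000e-03  1.2000e-03  6.2242e+00] angle 0.0014369425779407962 1.2788601050417083
disc (rel hinge) 9464 ((-544.4224853515625, 30.072158813476562), (266.3957824707031, 1328.0655517578125), 92.6703109741211) -171.39130235876064
```

View pics/side4.png

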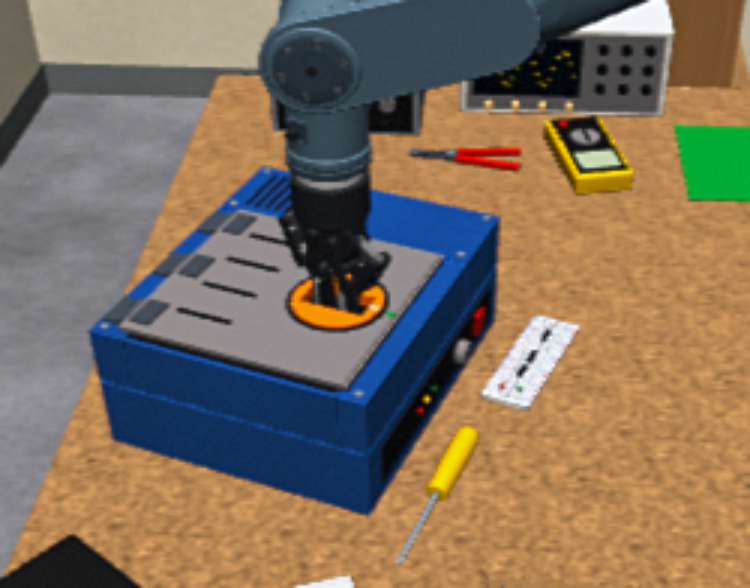

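The cover lies flat and the white mark at (375,306) is near the green dot (391,314), but there's no stop torque yet. I'll turn further until it stops.

Run:
```python
from h import *
A=HINGE+EX*-175+EY*1.7; T0=r.current_wrist_torque()
for t in [2.0,2.1,2.2,2.3,2.4]:
    r.move_pose([A[0],A[1],126.5],down(PSI-t)); f=r.current_wrist_force();m=np.array(r.current_wrist_torque())
    print(t,np.round(f,1),np.round(m-T0,2),np.round(r.current_q()[5],3),round(r.current_time(),2))
    if abs(m[2]-T0[2])>.6 or np.linalg.norm(f)>40: break
im,W,i=cloud("side"); cv2.imwrite("pics/side5.png",cv2.resize(im[180:240,240:330,::-1],None,fx=7,fy=7,interpolation=cv2.INTER_CUBIC))
```

```text
2.0 [-3.  -1.3 11.1] [-0.04  0.08  0.72] 0.75 21.9
```

View pics/side5.png

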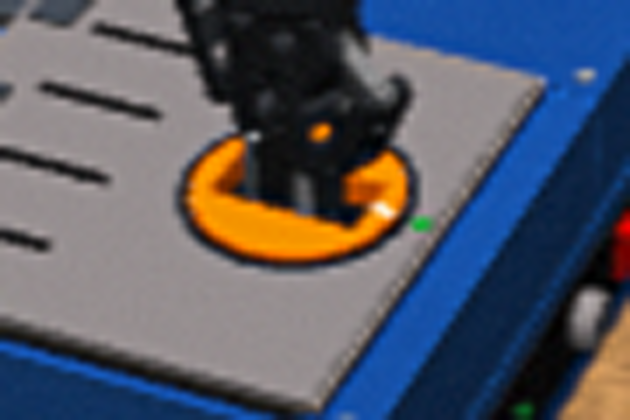

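A clear stop torque (0.7 N m), and the mark points at the green dot. I'll ease the tool back within the play, lift out and check.

Run:
```python
from h import *
from fit import fit
A=HINGE+EX*-175+EY*1.7
r.move_pose([A[0],A[1],126.5],down(PSI-1.75)); print(r.current_wrist_torque(),r.current_wrist_force())
r.line_to([A[0],A[1],180],rate=60)
s=ext(-70,50,0); r.move_pose([s[0],s[1],290],down(PSI-1.5708+1.5708)) if 0 else r.line_to([s[0]-10*EX[0],s[1]-10*EX[1],290],rate=150)
im,W,i=cloud("wrist"); cv2.imwrite("pics/w2.png",im[...,::-1]); fit(W,im,None)
im,W,i=cloud("side"); fit(W,im,None)
print(r.current_time())
```

```text
[ 0.15203529  0.06023192 -0.00770037] [ 1.35802192  0.77969936 10.48422804]
plane 40154 [-1.7000e-02 -3.0000e-04  6.6179e+00] angle 0.016967774853274706 0.7300980500445975
disc (rel hinge) 5278 ((-237.11265563964844, 13.737797737121582), (141.49623107910156, 215.69403076171875), 73.11670684814453) 12.455236685185326
plane 1566 [-1.9100e-02  1.5000e-03  6.0214e+00] angle 0.019124898523241608 1.2080455845364728
disc (rel hinge) 9561 ((-594.5429077148438, 7.05803918838501), (188.00949096679688, 1645.1395263671875), 90.54386901855469) -171.2848043867442
24.3333
```

View pics/w2.png

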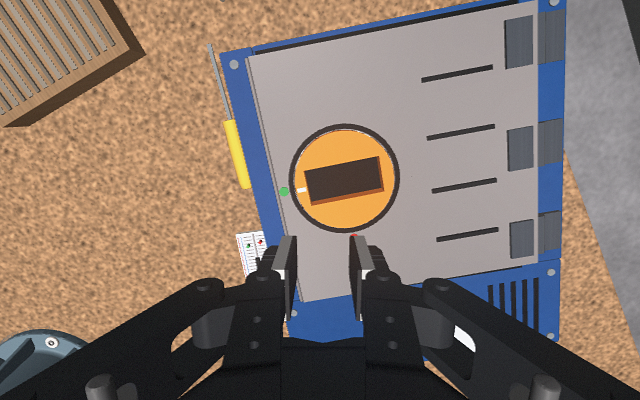

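The white mark (301,190) stands at the green dot (284,191), the slot is square to the front edge, and the cover is at 0.017, which matches locked. Handing in.

```bash
python3 -c "
from rig import r
r.pause(.2); print(r.sign_off())"
```

```text
the job is handed in; nothing more can be done
None
```

The cover is shut and the fastener turned to its stop and locked (cover measured at about 0.017 rad, white mark at the green dot), and I handed the job in at about 24.5 s; no verdict was returned, and I did not re-measure the loose things afterwards.

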